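Snug the softener canister's slip-clutch cap

TASK

The blue wing cap of the softener canister was left loose after refilling. Take it from above and turn it clockwise until the cap is fully home and its clutch slips for the first time, then stop after a short slip of about 20 degrees (an eighth of a turn of slipping is too much) and let go. Leave the white cap of the other canister as it is.

Things in the scene. Friction and masses are not known exactly. Their poses are not given: they have to be found in the camera images.
- blue_wing (a point): On the upright, fixed turning axis of the blue wing cap, at the height to pinch it: 136 mm above the ledge, 12 mm below the wing's top. Wing: bar 52 mm long (this point's x axis, turns with it), 14 thick, 34 tall, on a disc 54 across, its top 22 mm below this point. It stands on a white canister, 112 mm square, 90 tall, blue band, bolted down. The cap does not rise or sink.
- blue_screw (a joint): Angle (rad) of the screw under the blue cap, growing clockwise from above; starts at 0.05 to 0.6; 1.0 is fully home, a hard stop. The screw is a grey ring with a red tab reaching 51 mm from the axis, at the start under the wing's +x end. Fully home, the tab rests on the fixed black post (8 mm across, 45 mm from the axis). Turns with 0.02 N m.
- blue_clutch (a joint): Slip (rad) of the blue cap over its screw, growing clockwise from above; 0 at the start. The friction clutch carries the screw along without slip until it is home; then the cap slips smoothly at about 0.15 N m and stays where it is left. 20 degrees is 0.35, an eighth of a turn 0.785.
- white_wing_end (a point): Point at one end of the white cap's wing (24 mm from its axis, 12 mm below its top). This cap has the same shape and height as the blue one and is on the other canister (white with a yellow band). It is tight already: leave it alone.
Things that resemble listed ones, but are neither listed nor needed, are in the scene too. Leave any pink look-alike of the part that bears blue_wing alone.

How it is judged:
By the outcome, as a careful person would: the job done as asked, in the order asked, and still so for the second after the job is handed in, with the robot touching nothing.
It also fails if it takes over 35 s, if anything falls off the work surface, if the arm or the gripper's body presses on something with over 40 N, if the wrist force passes 120 N, or if a joint passes its speed limit or range.

ROBOT

A 6-joint arm with a two-finger parallel gripper is mounted at the origin on the work surface. World frame = base frame: x ahead of the robot, y to its left, z up, the work surface at z = 0. Lengths are in m, angles in rad, forces in N, time in s.
With the tool pointing down it reaches from about 0.3 to 1 m from the base axis. Payload 5.1 kg.
Tool frame: the origin (TCP) lies midway between the tips of the shut fingers; the grasp point (between the pads) lies manip.pinch_z behind it (manip.pinch_z is the distance from the TCP to the grasp point, in m); z points along the fingers, y is the line along which they close (so a half turn about z gives the same grasp; the last joint's range is limited). The gripper opens to 95 mm and grips with 3 to 60 N. Pads are 20 mm wide; open, the fingers measure 119 mm over their backs; the gripper's body (75 mm by 180 mm) begins 59 mm behind the grasp point.
Start: joints at [-1.328, 0.124, 1.65, -0, 1.367, -0.083], TCP at [0.208, -0.616, 0.215] pointing down, gripper open.
Joint ranges: [-2.61, 2.61], [-1.02, 2.33], [0.03, 2.71], [-1.35, 4.49], [0.32, 2.68], [-2.91, 2.91]. Speed limits (rad/s): [2.57, 2.57, 3.14, 3.14, 3.14, 3.14].

INTERFACE

Orientations are given as a rotation vector (axis times angle).
In Python, from plant import telemetry, read_camera, hand_in, manip gives the robot as it stands. The module is installed in compiled form; this text tells all that it offers.
- The arm moves only by the shell command python3 -m pendant 'ROWS' [FORCE]. ROWS is JSON, a list of rows, each a list of 3 entries, a list of its own where there are three numbers: the opening in per cent of the stroke, from 0 (shut) to 100 (fully open), then the shift along the tool's x, y, z in mm, then the turn, a rotation vector about the tool's x, y, z in degrees. In form: [[grip, [tx, ty, tz], [ax, ay, az]], ...]. A call has 1 to 20 rows; each row is the pose to reach, as a shift and turn from the pose commanded when the call began, along the tool's axes at that moment; what a row does not reach only later rows make up. A row lasts 1/12 s, in which the tool goes at most 41.7 mm and 7.16 degrees, less where a joint would pass 70% of its speed; a pose out of reach is approached as far as the arm can. A call with a gripper value outside its range is refused whole. The fingers move at their own pace and stop on an object; FORCE is the grip in N (left out, the last holds). Time passes only in rows, so rows that repeat a pose let the fingers close. It gives the time, the measured TCP pose, the force, the opening and the grip force at its end, in the units of the state.
- telemetry.get_state(): the state, without advancing time (a new reading comes with each control period).
- read_camera(name): name is "side" or "top"; returns a dict with "frame" (384x512x3 uint8, red, green, blue), "mtx" (3x3 intrinsics, pixels), "k1" (the pictures are not rectified: a ray, as slopes to the right and down, at radius r is drawn at 1 + k1 r^2 times it, then the intrinsics apply), "cam_to_world" (4x4, takes a point from camera to world coordinates). Camera axes: x right, y up, looking along -z (the intrinsics and any distortion apply to the point x, -y, -z); pixel columns grow to the right and rows downward; lengths in m; the calibration is good to about 2 mm. A picture is of the moment at which its call begins. There is no depth.
- hand_in(): hands the job in; it is judged then, once.
The state is a dict: "clock": time; "joint_pos": joint angles; "qd": joint speeds; "tau": joint torques, N m; "tcp_pos": TCP position; "orientation": TCP orientation; "contact_force": force on the tool from outside, world axes, zero at the start; "torque": the same for the moment, N m; "finger_gap": finger opening in m; "gripper_force": force on a finger pad.
Only numpy, scipy, OpenCV 4.12 (cv2) and the standard library are available. Lean on these libraries where they do the work, as an engineer would, in place of code of your own. Each camera call takes 0.05 s, during which the arm holds its last target. There are 200 camera calls.

## Working session

There is one attempt and no reset: what is moved stays moved. The work goes in short steps, Python scripts to look and compute and a shell command to move; the robot and the scene stay as the last step left them, time stands still between calls to the robot, and variables do not carry over. Pictures are saved under pics/ and viewed, at most 10 in all, crops included, and the job is handed in when it is done.

```bash
mkdir -p pics; python3 - <<'E'
from plant import telemetry, read_camera, manip
import cv2,numpy as np
for n in("top","side"):
    c=read_camera(n); np.savez(f"{n}0.npz",**c); cv2.imwrite(f"pics/{n}0.png",c["frame"][:,:,::-1])
    print(n,c["mtx"],c["k1"],c["cam_to_world"])
print(manip.pinch_z, telemetry.get_state())
E
```

```text
top [[454.89226715   0.         258.38555995]
 [  0.         454.89226715 193.51782037]
 [  0.           0.           1.        ]] -0.12250072633695637 [[ 0.04405033  0.97796563 -0.20406564  0.14628245]
 [-0.99901826  0.04408207 -0.00439235  0.09281   ]
 [ 0.00470007  0.20405879  0.97894735  1.43530986]
 [ 0.          0.          0.          1.        ]]
side [[363.10636845   0.         262.15223651]
 [  0.         363.10636845 192.553217  ]
 [  0.           0.           1.        ]] -0.02296064306272384 [[-0.84591126  0.29662309 -0.44322554 -0.0358931 ]
 [-0.53328715 -0.4801708   0.69644872  0.86180651]
 [-0.0062412   0.8255003   0.56436717  0.70876727]
 [ 0.          0.          0.          1.        ]]
0.0188 {'clock': 0.1, 'joint_pos': array([-1.32758204e+00,  1.24452722e-01,  1.65147555e+00, -1.90368830e-05,
        1.36747884e+00, -8.25922497e-02]), 'qd': array([-0.00180633, -0.00108797, -0.00283345,  0.00131344,  0.0001696 ,
        0.0006933 ]), 'tau': array([ 1.14501709e-03, -4.18881655e+01, -3.61095464e+01,  7.78300641e-02,
        4.61752235e-02, -7.29516023e-05]), 'tcp_pos': array([ 0.20788692, -0.61528046,  0.21353823]), 'orientation': array([-3.09821560e+00, -5.09228069e-01,  2.57691721e-04]), 'contact_force': array([ 0.68247797, -0.30306718, -0.35058801]), 'torque': array([-0.01550412,  0.02620819,  0.04315398]), 'gripper_force': 0.0, 'finger_gap': 0.0950536634028882}
```

View pics/top0.png

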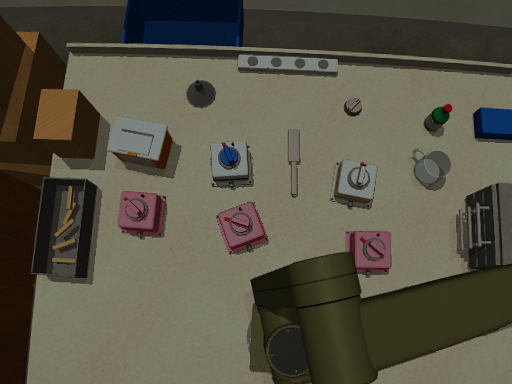

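View pics/side0.png

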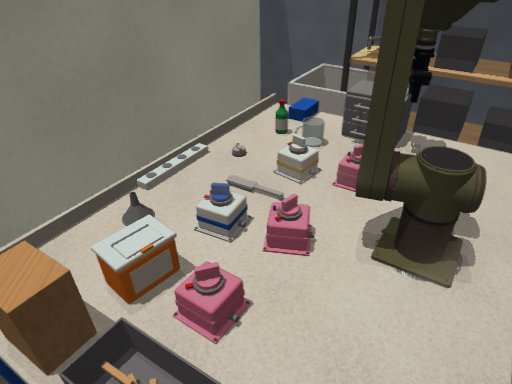

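Candidates: blue wing on the blue-banded canister at top (229,156) / side (221,195); white wing, yellow band, at top (357,178); pink look-alikes at top (138,208), (240,224), (374,249). By the description, I choose the blue one. I'll check it in a close crop.

```bash
cat > h.py <<'E'
import numpy as np,cv2
def ray(c,uv):
    K,k=c["mtx"],float(c["k1"]); T=c["cam_to_world"]
    x,y=cv2.undistortPoints(np.array([[uv]],float),K,np.array([k,0,0,0,0.]))[0,0]
    # model: drawn = (1+k r^2)*ray, same as OpenCV
    d=T[:3,:3]@np.array([x,-y,-1]); return T[:3,3],d/np.linalg.norm(d)
def plane(c,uv,z):
    o,d=ray(c,uv); return o+d*(z-o[2])/d[2]
def proj(c,p):
    T=c["cam_to_world"]; q=T[:3,:3].T@(np.asarray(p)-T[:3,3]); x,y=q[0]/-q[2],-q[1]/-q[2]
    s=1+float(c["k1"])*(x*x+y*y); K=c["mtx"]; return np.array([K[0,0]*x*s+K[0,2],K[1,1]*y*s+K[1,2]])
def tri(c1,u1,c2,u2):
    o1,d1=ray(c1,u1);o2,d2=ray(c2,u2)
    s=np.linalg.lstsq(np.c_[d1,-d2],o2-o1,rcond=None)[0]
    a,b=o1+s[0]*d1,o2+s[1]*d2; return (a+b)/2,np.linalg.norm(a-b)
E
python3 - <<'E'
from h import *
t=np.load("top0.npz");s=np.load("side0.npz")
a=cv2.resize(t["frame"][130:195,200:260],None,fx=6.5,fy=6.5,interpolation=cv2.INTER_CUBIC)
b=cv2.resize(s["frame"][175:240,190:250],None,fx=6.5,fy=6.5,interpolation=cv2.INTER_CUBIC)
cv2.imwrite("pics/crop0.png",np.hstack([a,b])[:,:,::-1])
E
```

```text
(no output)
```

View pics/crop0.png

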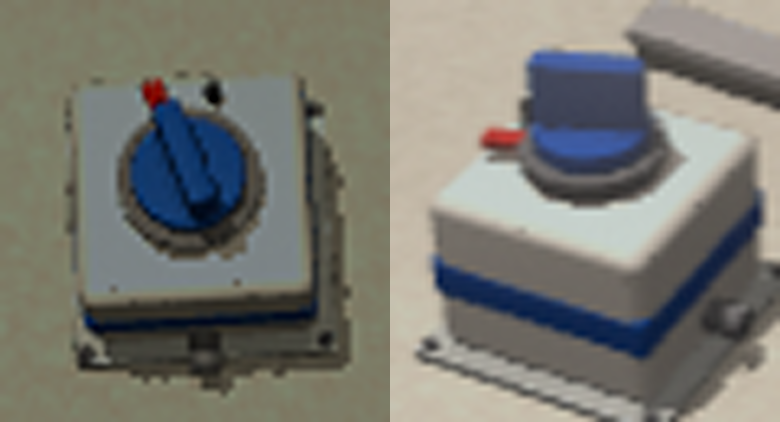

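The crop confirms it: blue wing and disc on a white canister with a blue band. In the top view the red tab is at (223.5,144.3) and the black post at (232.8,144.6).

```bash
python3 - <<'E'
from h import *
t=np.load("top0.npz");s=np.load("side0.npz")
p1,e1=tri(t,(225.4,146.2),s,(212.2,183.8));p2,e2=tri(t,(231.2,159.2),s,(229,184.2))
print(p1,e1,p2,e2,np.linalg.norm(p1-p2))
# disc + wing blue mask in top view
def blue(c,x0,x1,y0,y1):
    h=cv2.cvtColor(c["frame"],cv2.COLOR_RGB2HSV); m=cv2.inRange(h,(100,110,40),(125,255,255)); o=np.zeros_like(m); o[y0:y1,x0:x1]=m[y0:y1,x0:x1]; return o
m=blue(t,215,245,138,170)
cn=max(cv2.findContours(m,0,2)[0],key=cv2.contourArea); (u,v),r=cv2.minEnclosingCircle(cn); print("circ",u,v,r,cv2.boundingRect(cn))
# red tab, post
h=cv2.cvtColor(t["frame"],cv2.COLOR_RGB2HSV)
rm=(((h[...,0]<8)|(h[...,0]>172))&(h[...,1]>150)); rr=np.argwhere(rm[135:155,215:240])+[135,215]; print("red",rr.mean(0)[::-1])
hs=cv2.cvtColor(s["frame"],cv2.COLOR_RGB2HSV)
ms=blue(s,205,235,178,206);cs=max(cv2.findContours(ms,0,2)[0],key=cv2.contourArea);print("side bb",cv2.boundingRect(cs))
for L in (0,.02,.04):
    zc=L+.136-.022; c=(plane(t,(218.0+11.5,157.0),zc)); print(L,c, plane(t,(232.8,144.6),L+.105)-c, plane(t,rr.mean(0)[::-1],L+.098)-c)
    print(plane(t,(225.4,146.2),L+.148),plane(t,(231.2,159.2),L+.148),plane(s,(220.6,184),L+.148))
E
```

```text
[0.55383665 0.20243401 0.14390461] 0.0013275274432877002 [0.51187698 0.18174586 0.14609482] 0.005700938206907486 0.04683386644593991
circ 228.0 154.63157653808594 9.837140083312988 (220, 145, 18, 20)
red [223.22222222 143.66666667]
side bb (212, 194, 17, 6)
0 [0.53035488 0.19086752 0.114     ] [ 0.04250064 -0.0071213  -0.009     ] [ 0.04646212  0.02301141 -0.016     ]
[0.55315294 0.20241991 0.148     ] [0.51397478 0.18295714 0.148     ] [0.52780688 0.19540309 0.148     ]
0.02 [0.52454137 0.18938327 0.134     ] [ 0.04190101 -0.00700419 -0.009     ] [ 0.04583681  0.02268502 -0.016     ]
[0.54683169 0.20071698 0.168     ] [0.50826221 0.18155659 0.168     ] [0.50770228 0.21917065 0.168     ]
0.04 [0.51872786 0.18789902 0.154     ] [ 0.04130138 -0.00688709 -0.009     ] [ 0.04521151  0.02235864 -0.016     ]
[0.54051044 0.19901405 0.188     ] [0.50254965 0.18015604 0.188     ] [0.48759769 0.24293821 0.188     ]
```

The ledge is at z=0, the axis is at about (0.532, 0.192), and the wing's yaw is about 26.4°. I expect about 26° or more to home. Next I'll move above it.

```bash
python3 -m pendant '[[100,[565,-661,-20],[0,0,-7.6]],[100,[565,-661,-20],[0,0,-7.6]],[100,[565,-661,-20],[0,0,-7.6]],[100,[565,-661,-20],[0,0,-7.6]],[100,[565,-661,-20],[0,0,-7.6]],[100,[565,-661,-20],[0,0,-7.6]],[100,[565,-661,-20],[0,0,-7.6]],[100,[565,-661,-20],[0,0,-7.6]],[100,[565,-661,-20],[0,0,-7.6]],[100,[565,-661,-20],[0,0,-7.6]],[100,[565,-661,-20],[0,0,-7.6]],[100,[565,-661,-20],[0,0,-7.6]],[100,[565,-661,-20],[0,0,-7.6]],[100,[565,-661,-20],[0,0,-7.6]],[100,[565,-661,-20],[0,0,-7.6]],[100,[565,-661,-20],[0,0,-7.6]],[100,[565,-661,-20],[0,0,-7.6]],[100,[565,-661,-20],[0,0,-7.6]],[100,[565,-661,-20],[0,0,-7.6]],[100,[565,-661,-20],[0,0,-7.6]]]' 20
```

```text
clock: 1.77
tcp_pos: [0.5182, 0.1597, 0.2334]
orientation: [3.059, 0.715, -0.001]
contact_force: [1.0, -1.5, 0.1]
finger_gap: 0.0948
gripper_force: 0.0
```

```bash
python3 -m pendant '[[100,[27,-23,0],[0,0,0]],[100,[27,-23,0],[0,0,0]],[100,[27,-23,0],[0,0,0]],[100,[27,-23,0],[0,0,0]],[100,[27,-23,0],[0,0,0]]]'; python3 - <<'E'
from h import *
from plant import read_camera,telemetry
for n in("top","side"):
    c=read_camera(n); np.savez(f"{n}1.npz",**c)
    if n=="top": a=cv2.resize(c["frame"][120:210,180:280],None,fx=4,fy=4)
    else: b=cv2.resize(c["frame"][140:230,170:270],None,fx=4,fy=4)
cv2.imwrite("pics/near1.png",np.hstack([a,b])[:,:,::-1])
s=telemetry.get_state();print(s["tcp_pos"],s["joint_pos"],s["torque"])
E
```

```text
clock: 2.18
tcp_pos: [0.5318, 0.189, 0.2335]
orientation: [3.06, 0.712, -0.001]
contact_force: [-0.6, 0.1, -0.5]
finger_gap: 0.0951
gripper_force: 0.0
[0.53195702 0.18882247 0.23390327] [ 2.46066876e-01 -7.64044421e-02  1.82171921e+00 -1.57424021e-04
  1.39615622e+00  1.36011137e+00] [-0.09649594 -0.01092383  0.01449714]
```

View pics/near1.png

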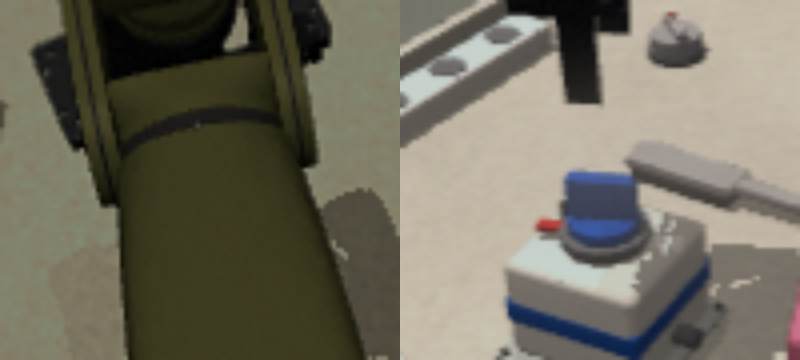

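Side view: the near finger is centred over the wing, with the red tab at its left end. The top view is blocked by the arm. Next I'll descend and pinch softly.

```bash
python3 -m pendant '[[100,[1,-3,25],[0,0,0]],[100,[1,-3,50],[0,0,0]],[100,[1,-3,75],[0,0,0]],[100,[1,-3,95],[0,0,0]],[100,[1,-3,110],[0,0,0]],[100,[1,-3,115],[0,0,0]],[100,[1,-3,115],[0,0,0]],[100,[1,-3,115],[0,0,0]]]' 5; python3 -m pendant '[[10,[0,0,0],[0,0,0]],[10,[0,0,0],[0,0,0]],[10,[0,0,0],[0,0,0]],[10,[0,0,0],[0,0,0]],[10,[0,0,0],[0,0,0]],[10,[0,0,0],[0,0,0]],[10,[0,0,0],[0,0,0]],[10,[0,0,0],[0,0,0]]]' 5;  python3 - <<'E'
from h import *
from plant import read_camera,telemetry
c=read_camera("side"); np.savez(f"side2.npz",**c)
cv2.imwrite("pics/grip2.png",cv2.resize(c["frame"][150:240,170:270],None,fx=5,fy=5,interpolation=cv2.INTER_CUBIC)[:,:,::-1])
s=telemetry.get_state();print(s["tcp_pos"],s["joint_pos"],s["torque"],s["contact_force"],s["finger_gap"])
E
```

```text
clock: 2.95
tcp_pos: [0.5322, 0.1927, 0.1197]
orientation: [-3.06, -0.712, -0.002]
contact_force: [-0.4, 0.0, 0.3]
finger_gap: 0.0948
gripper_force: 0.0
clock: 3.62
tcp_pos: [0.5317, 0.1932, 0.1188]
orientation: [-3.059, -0.714, 0.0]
contact_force: [-0.4, 0.0, 1.0]
finger_gap: 0.0469
gripper_force: 0.0
[0.53171046 0.19315383 0.11874095] [2.53548972e-01 1.88453391e-02 1.92802793e+00 1.31335112e-05
 1.19486678e+00 1.36582749e+00] [-0.06432303 -0.03275952 -0.00581963] [-0.68042974  0.3496847   0.52104235] 0.04345159679171962
```

View pics/grip2.png

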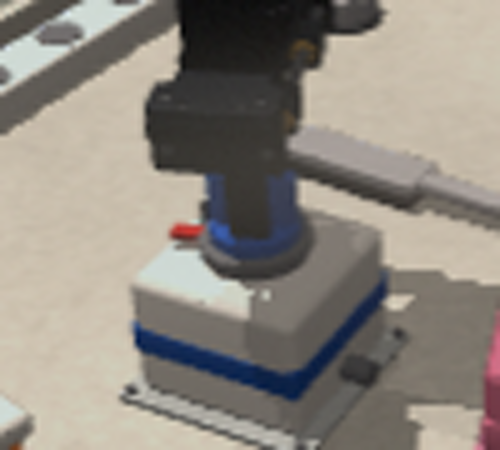

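The finger is centred on the wing's face and still closing. I'll finish closing.

```bash
python3 -m pendant '[[5,[0,0,0],[0,0,0]],[5,[0,0,0],[0,0,0]],[5,[0,0,0],[0,0,0]],[5,[0,0,0],[0,0,0]],[5,[0,0,0],[0,0,0]],[5,[0,0,0],[0,0,0]],[5,[0,0,0],[0,0,0]]]' 5; python3 -m pendant '[[0,[0,0,0],[0,0,0]],[0,[0,0,0],[0,0,0]],[0,[0,0,0],[0,0,0]],[0,[0,0,0],[0,0,0]]]' 25;  python3 -c '
from plant import telemetry
for i in range(1):
  s=telemetry.get_state();print(s["torque"],s["contact_force"],s["tau"])'
```

```text
clock: 4.25
tcp_pos: [0.5319, 0.1929, 0.1188]
orientation: [3.059, 0.714, 0.001]
contact_force: [1.2, -0.9, -1.0]
finger_gap: 0.0138
gripper_force: 5.0
clock: 4.58
tcp_pos: [0.5319, 0.1929, 0.1188]
orientation: [3.059, 0.714, 0.001]
contact_force: [1.8, -1.9, -0.4]
finger_gap: 0.0138
gripper_force: 25.0
[-0.31897821 -0.32390028 -0.00094137] [ 1.81049005 -1.89787162 -0.40193239] [ 1.22254528e+00 -3.51745677e+01 -3.36537123e+01  6.31074328e-01
  3.26297684e-01  1.15264571e-02]
```

Gripped at 13.8 mm with low side load. I'll turn clockwise in steps (+tool z) and watch the moment.

```bash
cat > m.sh <<'E'
python3 -c '
from plant import telemetry
import numpy as np
s=telemetry.get_state();o=s["orientation"];print("yaw",np.degrees(2*np.arctan2(o[1],o[0]))%360,"M",s["torque"].round(3),"tau6",s["tau"][5].round(3),"q6",s["joint_pos"][5].round(3))'
E
python3 -m pendant '[[0,[0,0,0],[0,0,3]],[0,[0,0,0],[0,0,6]],[0,[0,0,0],[0,0,9]],[0,[0,0,0],[0,0,12]],[0,[0,0,0],[0,0,12]]]'; sh m.sh
python3 -m pendant '[[0,[0,0,0],[0,0,3]],[0,[0,0,0],[0,0,6]],[0,[0,0,0],[0,0,6]]]'|tail -3; sh m.sh
python3 -m pendant '[[0,[0,0,0],[0,0,2]],[0,[0,0,0],[0,0,4]],[0,[0,0,0],[0,0,4]]]'|tail -3; sh m.sh
```

```text
clock: 5.0
tcp_pos: [0.5317, 0.1936, 0.1188]
orientation: [-3.117, -0.388, -0.0]
contact_force: [1.5, 1.3, -0.4]
finger_gap: 0.0139
gripper_force: 25.0
yaw 14.20566788944734 M [ 0.089 -0.225 -0.01 ] tau6 0.355 q6 1.576
contact_force: [0.5, 1.9, -0.7]
finger_gap: 0.0137
gripper_force: 25.0
yaw 8.281495275195198 M [ 0.449 -0.156 -0.049] tau6 0.358 q6 1.68
contact_force: [0.4, 3.3, -1.5]
finger_gap: 0.0141
gripper_force: 25.0
yaw 4.346355115397046 M [ 0.754 -0.149  0.001] tau6 0.237 q6 1.748
```

```bash
python3 -m pendant '[[0,[0,0,0],[0,0,1.5]],[0,[0,0,0],[0,0,3]],[0,[0,0,0],[0,0,3]]]'|sed -n 4p; sh m.sh
python3 -m pendant '[[0,[0,0,0],[0,0,1.5]],[0,[0,0,0],[0,0,3]],[0,[0,0,0],[0,0,3]]]'|sed -n 4p; sh m.sh
python3 -m pendant '[[0,[0,0,0],[0,0,1.5]],[0,[0,0,0],[0,0,3]],[0,[0,0,0],[0,0,3]]]'|sed -n 4p; sh m.sh
python3 - <<'E'
from h import *
from plant import read_camera
c=read_camera("side")
cv2.imwrite("pics/t3.png",cv2.resize(c["frame"][165:225,190:260],None,fx=8,fy=8,interpolation=cv2.INTER_CUBIC)[:,:,::-1])
E
```

```text
contact_force: [1.3, 4.9, -1.7]
yaw 1.3651041290603985 M [ 1.104 -0.119 -0.045] tau6 0.168 q6 1.8
contact_force: [0.9, 4.9, -2.1]
yaw 358.375881150095 M [ 1.196 -0.094  0.02 ] tau6 0.168 q6 1.853
contact_force: [0.6, 6.5, -1.2]
yaw 355.37659226991644 M [ 1.251 -0.091 -0.027] tau6 0.171 q6 1.905
```

View pics/t3.png

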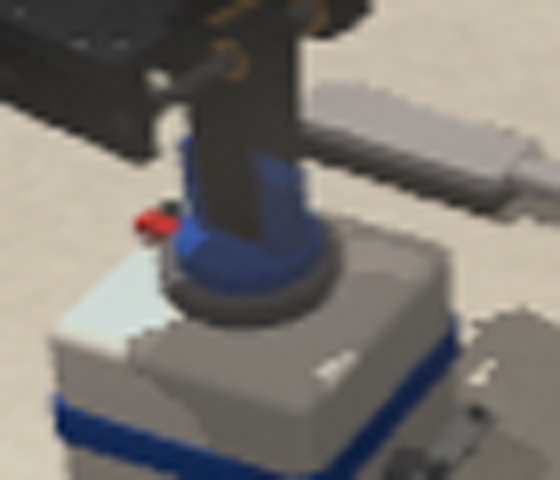

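The tab, at crop (157,222), is nearly at the black post (170,207). From here I'll track the tab angle by camera to see when it stops.

```bash
cat > tab.py <<'E'
from h import *
from plant import read_camera,telemetry
def tab(c):
    b=c["frame"][170:215,190:260].astype(float); w=b[...,0]-np.maximum(b[...,1],b[...,2]); w[w<50]=0
    y,x=np.mgrid[170:215,190:260]; uv=((w*x).sum()/w.sum(),(w*y).sum()/w.sum())
    p=plane(c,uv,.098)-np.array([.532,.1925,0]); return np.round(uv,2),np.degrees(np.arctan2(p[1],p[0])).round(1),np.hypot(p[0],p[1]).round(4),int(w.sum())
if __name__=="__main__":
    print(tab(read_camera("side")))
E
python3 -c "
from tab import *
print(tab(np.load('side0.npz')),tab(np.load('side2.npz')))"
python3 tab.py
python3 -m pendant '[[0,[0,-0.5,0],[0,0,1.5]],[0,[0,-0.5,0],[0,0,3]],[0,[0,-0.5,0],[0,0,3]]]'|sed -n 4p; sh m.sh; python3 tab.py
python3 -m pendant '[[0,[0,0,0],[0,0,1.5]],[0,[0,0,0],[0,0,3]],[0,[0,0,0],[0,0,3]]]'|sed -n 4p; sh m.sh; python3 tab.py
```

```text
(array([206.86, 195.49]), np.float64(18.7), np.float64(0.0448), 1347) (array([206.88, 195.63]), np.float64(19.6), np.float64(0.0445), 1597)
(array([209.01, 192.25]), np.float64(-2.7), np.float64(0.0479), 1268)
contact_force: [0.4, 5.5, -1.3]
yaw 352.3782302207527 M [ 1.109e+00 -1.580e-01  1.000e-03] tau6 0.17 q6 1.958
(array([209.04, 192.25]), np.float64(-2.7), np.float64(0.0478), 1267)
contact_force: [0.3, 5.9, -1.6]
yaw 349.37737599548365 M [ 1.23  -0.118  0.041] tau6 0.169 q6 2.01
(array([209.03, 192.25]), np.float64(-2.7), np.float64(0.0478), 1268)
```

The tab has stopped on the post, so the screw is home. Home came at yaw of about 2–3.4° (travel must be at least 22.9°), and yaw is now -10.6°, so the slip is about 13°. I'll turn 7° more and release.

```bash
python3 -m pendant '[[0,[0,0,0],[0,0,2]],[0,[0,0,0],[0,0,4]],[0,[0,0,0],[0,0,5.5]],[0,[0,0,0],[0,0,7]],[0,[0,0,0],[0,0,7]]]'|sed -n 4p; sh m.sh; python3 tab.py
python3 -m pendant '[[15,[0,0,0],[0,0,0]],[30,[0,0,0],[0,0,0]],[60,[0,0,0],[0,0,0]],[100,[0,0,0],[0,0,0]],[100,[0,0,0],[0,0,0]],[100,[0,0,0],[0,0,0]],[100,[0,0,0],[0,0,0]],[100,[0,0,0],[0,0,0]],[100,[0,0,0],[0,0,0]],[100,[0,0,0],[0,0,0]],[100,[0,0,0],[0,0,0]],[100,[0,0,0],[0,0,0]]]'; sh m.sh
```

```text
contact_force: [1.4, 7.1, -2.2]
yaw 342.3764363378281 M [ 1.391 -0.201 -0.018] tau6 0.174 q6 2.133
(array([209.  , 192.23]), np.float64(-2.7), np.float64(0.048), 1243)
clock: 8.42
tcp_pos: [0.5318, 0.1936, 0.1188]
orientation: [3.104, -0.484, -0.0]
contact_force: [0.1, 0.4, 0.3]
finger_gap: 0.0818
gripper_force: 0.0
yaw 342.26957409828657 M [0.08  0.027 0.012] tau6 -0.0 q6 2.135
```

```bash
python3 -m pendant '[[100,[0,0,-25],[0,0,0]],[100,[0,0,-60],[0,0,0]],[100,[0,0,-100],[0,0,0]],[100,[0,0,-130],[0,0,0]],[100,[30,110,-130],[0,0,0]],[100,[106,334,-130],[0,0,0]],[100,[106,334,-130],[0,0,0]],[100,[106,334,-130],[0,0,0]],[100,[106,334,-130],[0,0,0]],[100,[106,334,-130],[0,0,0]],[100,[106,334,-130],[0,0,0]],[100,[106,334,-130],[0,0,0]],[100,[106,334,-130],[0,0,0]],[100,[106,334,-130],[0,0,0]],[100,[106,334,-130],[0,0,0]]]'; python3 - <<'E'
from tab import *
t=read_camera("top");s=read_camera("side");print(tab(s))
a=cv2.resize(t["frame"][130:195,200:260],None,fx=6.5,fy=6.5,interpolation=cv2.INTER_CUBIC)
b=cv2.resize(s["frame"][175:240,190:250],None,fx=6.5,fy=6.5,interpolation=cv2.INTER_CUBIC)
cv2.imwrite("pics/end.png",np.hstack([a,b])[:,:,::-1])
E
```

```text
clock: 9.67
tcp_pos: [0.5308, -0.1574, 0.2486]
orientation: [-3.103, 0.487, 0.001]
contact_force: [-0.1, 0.1, 0.7]
finger_gap: 0.0952
gripper_force: 0.0
(array([209.  , 192.23]), np.float64(-2.7), np.float64(0.048), 1180)
```

View pics/end.png

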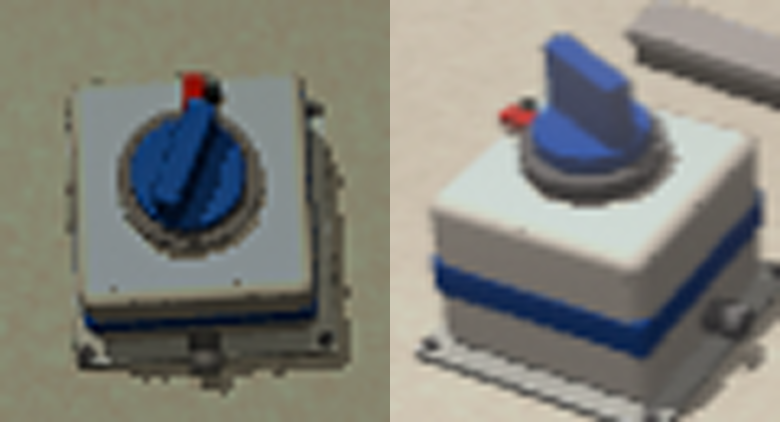

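The tab, at crop (193,88), rests against the black post (212,93). The wing has turned clockwise past the tab by about 20°, and nothing else has moved.

```bash
python3 -c "from plant import hand_in; print(hand_in())"
```

```text
the job is handed in; nothing more can be done
None
```

I turned the blue cap clockwise until its tab rested on the post, let it slip about 20° (my estimate from the camera and wrist angle), released it and handed in; I did not touch the white cap.

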